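Extend a telescoping stand leg to its next button hole

TASK

Lengthen the telescoping stand leg by one setting: press its brass button in so that the inner tube springs free, then slide the tube out by its red grip until the button pops up through the hole in the orange collar. While it is caught there, check the lock with a steady tug on the grip of about 10 N for half a second (pull gently: never more than 15 N on the button in the collar), and then let go, leaving the leg locked and the things around it where they were.

Things in the scene. Friction and masses are not known exactly. Their poses are not given: they have to be found in the camera images.
- leg_holder: Fixed aluminium base plate (150 x 70 x 10 mm) with two black clamps that hold the leg level. Origin on the work surface under the leg's axis. Its x axis is the leg's axis and the direction in which the inner tube slides out; z is up.
- outer_tube: Fixed grey outer square tube, 30 x 30 mm; frame the same as the holder's; x from -93 to 24 mm, top face at z = 60 mm. Over its mouth is an orange collar, 77 mm long, 36 x 36 mm, top at z = 63 mm, clamped at a place that differs per leg (far end x = 71 to 99 mm). Its 15 mm hole, 38 mm from its far end, in line with the button, is not measured; it is met at 66 to 98 mm of tube travel.
- button: Domed brass spring button, 12 mm wide, carried by the inner tube, pointing up through a hole in the outer tube. Origin on top of the dome (z = 66.5 mm when out). Its spring resists with 3 to 6 N. Pushed flush (6.5 mm) by a flat tip wider than the hole, it slips under the tube wall. Up in a hole it blocks the tube both ways, with up to 1.5 mm of play each way from the hole's centre.
- button_press (a joint): How far the button is pushed in, m: 0 fully out, 0.0065 flush with the outer tube's top face, 0.007 to 0.008 while hidden under a tube wall, at most 0.0125.
- grip_centre (a point): Centre of the red upright grip on the end of the inner tube: 14 mm thick along the leg, 34 mm wide across it, 54 mm high (top 27 mm above this point, which is at z = 84 mm); axes as the holder's. At the start 122 mm along the leg from the holder's origin; it moves with the tube. There is room for a finger between it and the collar. Grip it from above.
- tube_slide (a joint): How far the inner tube (25 x 25 mm) has slid out, m: 0 to 0.001 as stowed with the button in the first hole, at most 0.103. When the button is pressed in, a kick-off spring (12 N) drives the tube out by about 14 to 17 mm, where it stops. Beyond that it slides with about 2 N of friction and some damping (25 N per m/s).
- driver_red: Loose screwdriver with a red handle, 185 mm long, lying beside the leg; leave it alone. Origin under its middle.
- flux_tin: Loose round tin, 51 mm wide, 23 mm high, beside the leg; leave it alone. Origin under its middle.
- tester: Loose yellow hand-held tester, 130 x 62 x 42 mm, beside the leg; leave it alone. Origin under its middle.
- marker: Loose blue marker pen, 118 mm long, 16 mm thick, beside the leg; leave it alone. Origin under its middle.

How it is judged:
By the outcome, as a careful person would: the job done as asked, in the order asked, and still so for the second after the job is handed in, with the robot touching nothing.
It also fails if it takes over 72 s, if anything falls off the work surface, if the arm or the gripper's body presses on something with over 40 N, if the wrist force passes 120 N, or if a joint passes its speed limit or range.

ROBOT

A 6-joint arm with a two-finger parallel gripper is mounted at the origin on a cart in front of the work surface, level with it; the furniture and walls round the work are solid. World frame = base frame: x ahead of the robot, y to its left, z up, the work surface at z = 0. Lengths are in m, angles in rad, forces in N, time in s.
With the tool pointing down it reaches from about 0.25 to 0.775 m from the base axis. Payload 4 kg.
Tool frame: the origin (TCP) lies at the centre of the arm's flange, where the gripper is bolted on; the fingertips stand 199 mm ahead of it and the grasp point (between the pads) lies 180 mm ahead of it (robot.tcp_to_tips is the z of the fingertips in the tool frame, in m); z points along the fingers, y is the line along which they close (so a half turn about z gives the same grasp; the last joint's range is limited). The gripper opens to 94 mm and grips with 3 to 60 N. Pads are 16 mm wide; open, the fingers measure 119 mm over their backs; the gripper's body (75 mm by 177 mm) begins 78 mm behind the grasp point.
Start: joints at [1.059, 0.087, 1.371, -0, 1.684, -0.103], TCP at [0.219, 0.505, 0.405] pointing down, gripper open.
Joint ranges: [-3.1, 3.1], [-0.76, 2.03], [0.27, 2.55], [-1.08, 4.22], [0.17, 2.65], [-2.57, 2.57]. Speed limits (rad/s): [2.79, 2.79, 3.14, 3.14, 3.14, 3.14].

INTERFACE

Orientations are given as [roll, pitch, yaw] about the fixed x, y, z axes, in that order (R = Rz(yaw) Ry(pitch) Rx(roll)).
In Python, from bench import robot gives the robot as it stands.
- The arm moves only by the tool play_rows, never from a script. Its arguments are lists of equal length, an entry for each row: "translation": the shift along the tool's x, y, z scaled (see below), a list of three; "twist": the turn, a rotation vector about the tool's x, y, z scaled (see below), a list of three; "gripper": the opening, from -1 (shut) to 1 (fully open). A call has 1 to 8 rows; each row shifts and turns the commanded pose from where the row before left it, along the tool's axes as they then stand; what a row does not reach is not made up. The controller multiplies each number of a shift by 0.04 m and each number of a turn by 0.1 rad. A row lasts 1/10 s, in which the tool goes at most 50 mm and 8.59 degrees, less where a joint would pass 70% of its speed; a pose out of reach is approached as far as the arm can. A call with a number of a shift or a turn outside -1 to 1 is refused whole. A call with a gripper value outside its range is refused whole. The fingers move at their own pace and stop on an object; the grip force is fixed at half the most. Time passes only in rows, so rows that do not move let the fingers close. It gives the time, the measured TCP pose, the force, the opening and the grip force at its end, in the units of the state.
- robot.get_obs(): the state, without advancing time (a new reading comes with each control period).
- robot.snapshot(name): name is "scene" or "side" or "wrist"; returns the picture (480x640x3 uint8, red, green, blue); there is no depth.
- robot.camera_model(name): a dict with "camera_matrix" (3x3 intrinsics, pixels), "k1" (the pictures are not rectified: a ray, as slopes to the right and down, at radius r is drawn at 1 + k1 r^2 times it, then the intrinsics apply), "rvec" (rotation vector, rad) and "tvec" (3), from world to camera coordinates, as OpenCV has them. Camera axes: x right, y down, z forward; pixel columns grow to the right and rows downward; lengths in m; the calibration is good to about 2 mm. A picture is of the moment at which its call begins: read the wrist's pose just before it. camera_model takes no time and is no camera call; for the wrist camera it gives the pose at the moment of the call.
- robot.close_job(): hands the job in; it is judged then, once.
Trained networks look in the newest picture that a camera, given by its name, has taken for a name from the list of things; names that differ only in an ending like _2 or _b are one class to them, and where a whole thing is asked for, a point or a joint stands for the part that bears it (a point fixed in the world has none). Each returns a list of dicts, best first, with "score" (0 to 1); they miss things now and then, are a little off and sometimes report something else, mostly with a low value. They report only what shows in the picture. A call takes as long as a camera call.
- robot.recognise(name, camera): "centre" ([x, y, z] in m, in world coordinates, good to about 4 mm: the middle of the surface that is visible of it).
- robot.spot_point(name, camera): "centre" ([x, y, z] in m, in world coordinates, good to about 4 mm: a listed point, or the origin of a listed thing).
The state is a dict: "time": time; "joint_positions": joint angles; "qvel": joint speeds; "joint_torque": joint torques, N m; "tool_pos": TCP position; "ee_rot": TCP orientation; "wrist_force": force on the tool from outside, world axes, zero at the start; "wrist_torque": the same for the moment, N m; "width": finger opening in m; "finger_force": force on a finger pad.
Only numpy, scipy, OpenCV 4.12 (cv2) and the standard library are available. Lean on these libraries where they do the work, as an engineer would, in place of code of your own. Each camera call takes 0.05 s, during which the arm holds its last target. There are 200 camera calls.

## Working session

There is one attempt and no reset: what is moved stays moved. The work goes in short steps, Python scripts to look and compute and a tool call to move; the robot and the scene stay as the last step left them, time stands still between calls to the robot, and variables do not carry over. Pictures are saved under pics/ and viewed, at most 10 in all, crops included, and the job is handed in when it is done.

Besides the shell and the picture viewer there is one more tool, called after "Request:" by a JSON object that holds its "fn" and its "kwargs", one argument or row to a line. play_rows: Moves the arm, as the interface text tells. Its arguments: {"type":"object","properties":{"translation":{"type":"array","items":{"type":"array","items":{"type":"number","minimum":-1,"maximum":1}}},"twist":{"type":"array","items":{"type":"array","items":{"type":"number","minimum":-1,"maximum":1}}},"gripper":{"type":"array","items":{"type":"number"}}},"required":["translation","twist","gripper"]}

```bash
mkdir -p pics; ls; python3 - <<'E'
from bench import robot
import cv2,numpy as np
o=robot.get_obs();print({k:np.round(v,3).tolist() for k,v in o.items()})
for c in ["scene","side","wrist"]:
    im=robot.snapshot(c);cv2.imwrite(f"pics/{c}0.png",im[:,:,::-1])
    for n in ["leg_holder","button","grip_centre","driver_red","flux_tin","tester","marker"]:
        r=robot.spot_point(n,c);print(c,n,[(np.round(d['centre'],4).tolist(),round(d['score'],2)) for d in r[:2]])
print(robot.get_obs()['time'])
E
```

```text
pics
{'time': 0.0, 'joint_positions': [1.059, 0.088, 1.372, 0.0, 1.684, -0.103], 'qvel': [-0.001, -0.001, 0.0, 0.0, 0.001, -0.002], 'joint_torque': [0.001, -34.017, -30.243, 0.072, 0.033, -0.0], 'tool_pos': [0.219, 0.505, 0.404], 'ee_rot': [-3.139, -0.0, 2.733], 'wrist_force': [-0.386, -0.5, 0.472], 'wrist_torque': [-0.015, 0.035, 0.047], 'finger_force': 0.0, 'width': 0.094}
scene leg_holder [([0.5197, -0.0608, -0.0012], 0.66)]
scene button [([0.5127, -0.1, 0.0648], 0.37)]
scene grip_centre [([0.5198, 0.0574, 0.0835], 0.64)]
scene driver_red [([0.4144, -0.0423, 0.0], 0.76)]
scene flux_tin [([0.6073, -0.127, -0.0027], 0.85)]
scene tester [([0.6069, 0.0191, -0.001], 0.95), ([0.5203, 0.0568, 0.0832], 0.19)]
scene marker [([0.4585, -0.11, -0.0021], 0.58)]
side leg_holder [([0.5163, -0.0613, 0.0005], 0.95), ([0.6092, 0.0217, 0.005], 0.62)]
side button [([0.5154, -0.0973, 0.0672], 0.53)]
side grip_centre [([0.5253, 0.0625, 0.0814], 0.72)]
side driver_red [([0.4185, -0.0464, 0.0014], 0.79)]
side flux_tin [([0.6051, -0.1262, 0.0003], 0.66), ([0.4598, -0.1099, -0.0019], 0.22)]
side tester [([0.6074, 0.0211, 0.0015], 0.59)]
side marker [([0.4596, -0.1099, 0.0042], 0.95)]
wrist leg_holder []
wrist button []
wrist grip_centre []
wrist driver_red []
wrist flux_tin []
wrist tester []
wrist marker []
1.2
```

View pics/scene0.png

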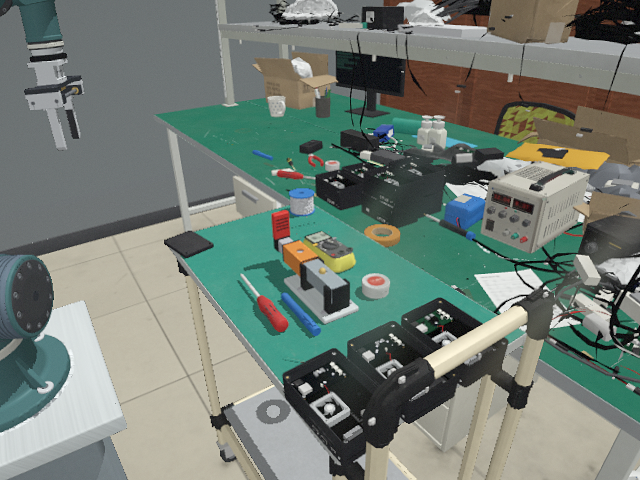

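View pics/side0.png

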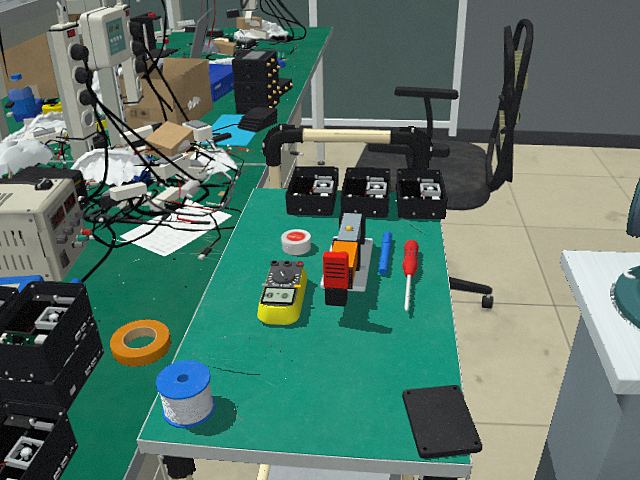

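The leg lies along world +y, with the grip at about side (337,270), the button at about (348,230) and the collar at about (345,250). The tester and tin are on its far side, the marker and driver on its near side.

```bash
cat > h.py <<'E'
from bench import robot
import cv2,numpy as np
from scipy.spatial.transform import Rotation as Ro
def tcp():
    o=robot.get_obs();return np.array(o['tool_pos']),Ro.from_euler('xyz',o['ee_rot']).as_matrix()
def plan(target,yaw=None):
    p,R=tcp()
    if yaw is not None:
        T=Ro.from_euler('xyz',[np.pi,0,yaw]).as_matrix()
        print('twist units total',np.round(Ro.from_matrix(R.T@T).as_rotvec()/0.1,3))
        print('shift units if turned first',np.round(T.T@(np.array(target)-p)/0.04,3))
    print('shift units in present axes',np.round(R.T@(np.array(target)-p)/0.04,3))
def ray(cam,uv):
    m=robot.camera_model(cam);K=np.array(m['camera_matrix']);R=cv2.Rodrigues(np.array(m['rvec'],float))[0];t=np.array(m['tvec']).ravel()
    s=cv2.undistortPoints(np.array([[uv]],float),K,np.array([m['k1'],0,0,0.]))[0,0]
    # k1 model identical to OpenCV's radial term
    return -R.T@t,R.T@np.array([s[0],s[1],1])
def atz(cam,uv,z):
    c,d=ray(cam,uv);return c+d*(z-c[2])/d[2]
def proj(cam,X):
    m=robot.camera_model(cam);return cv2.projectPoints(np.array(X,float).reshape(-1,3),np.array(m['rvec'],float),np.array(m['tvec'],float),np.array(m['camera_matrix']),np.array([m['k1'],0,0,0.]))[0][:,0]
E
python3 - <<'E'
from h import *
p,R=tcp();c,d=ray('wrist',(320,240))
print('cam in tool',R.T@(c-p),'dir',R.T@d)
plan([0.52,-0.05,0.40],3.11)
E
```

```text
cam in tool [0.0695251  0.00010446 0.01927684] dir [-0.24257655 -0.00155936  0.97013733]
twist units total [ 1.000e-03  1.000e-03 -3.773e+00]
shift units if turned first [ -7.968 -13.622   0.117]
shift units in present axes [-12.426  -9.729   0.117]
```

Request:
{"fn": "play_rows", "kwargs": {
  "translation": [
    [0,0,0],
    [0,0,0],
    [0,0,0],
    [0,0,0],
    [-0.5,-0.85,0],
    [-0.5,-0.85,0],
    [-0.5,-0.85,0],
    [-0.5,-0.85,0]
  ],
  "twist": [
    [0,0,-0.94],
    [0,0,-0.94],
    [0,0,-0.94],
    [0,0,-0.94],
    [0,0,0],
    [0,0,0],
    [0,0,0],
    [0,0,0]
  ],
  "gripper": [1,1,1,1,1,1,1,1]
}}

```text
time: 2.0
tool_pos: [0.2945, 0.3648, 0.4048]
ee_rot: [3.141, 0.0, 3.11]
wrist_force: [0.5, 0.1, 0.4]
width: 0.0941
finger_force: 0.0
```

Request:
{"fn": "play_rows", "kwargs": {
  "translation": [
    [-0.5,-0.85,0],
    [-0.5,-0.85,0],
    [-0.5,-0.85,0],
    [-0.5,-0.85,0],
    [-0.5,-0.85,0],
    [-0.5,-0.85,0],
    [-0.5,-0.85,0],
    [-0.5,-0.85,0]
  ],
  "twist": [
    [0,0,0],
    [0,0,0],
    [0,0,0],
    [0,0,0],
    [0,0,0],
    [0,0,0],
    [0,0,0],
    [0,0,0]
  ],
  "gripper": [-1,-1,-1,-1,-1,-1,-1,-1]
}}

```text
time: 2.8
tool_pos: [0.4455, 0.0875, 0.405]
ee_rot: [3.141, 0.001, 3.109]
wrist_force: [-0.0, 0.4, -0.4]
width: 0.0333
finger_force: 0.0
```

Request:
{"fn": "play_rows", "kwargs": {
  "translation": [
    [-0.5,-0.85,0],
    [-0.5,-0.85,0],
    [-0.5,-0.85,0],
    [-0.5,-0.85,0],
    [0,0,0],
    [0,0,0]
  ],
  "twist": [
    [0,0,0],
    [0,0,0],
    [0,0,0],
    [0,0,0],
    [0,0,0],
    [0,0,0]
  ],
  "gripper": [-1,-1,-1,-1,-1,-1]
}}

```text
time: 3.4
tool_pos: [0.5208, -0.0501, 0.4043]
ee_rot: [3.141, -0.001, 3.107]
wrist_force: [-0.1, 0.8, 0.4]
width: 0.0003
finger_force: 0.0
```

```bash
python3 - <<'E'
from h import *
o=robot.get_obs();print(o['tool_pos'],o['ee_rot'],o['width'],o['time'],o['wrist_force'])
im=robot.snapshot('wrist');cv2.imwrite("pics/w1.png",im[:,:,::-1])
for n in ["leg_holder","button","grip_centre"]:
    r=robot.spot_point(n,'wrist');print(n,[(np.round(d['centre'],4).tolist(),round(d['score'],2)) for d in r[:2]])
E
```

```text
[ 0.52079635 -0.05013154  0.40425494] [ 3.14075750e+00 -1.09526250e-03  3.10709856e+00] 0.00027601475885863824 3.4 [-0.12501735  0.79783435  0.4492477 ]
leg_holder [([0.5187, -0.0601, 0.0002], 0.96)]
button [([0.5157, -0.0931, 0.0663], 0.57), ([0.5196, -0.0623, -0.0026], 0.33)]
grip_centre [([0.5222, 0.0601, 0.0844], 0.95)]
```

View pics/w1.png

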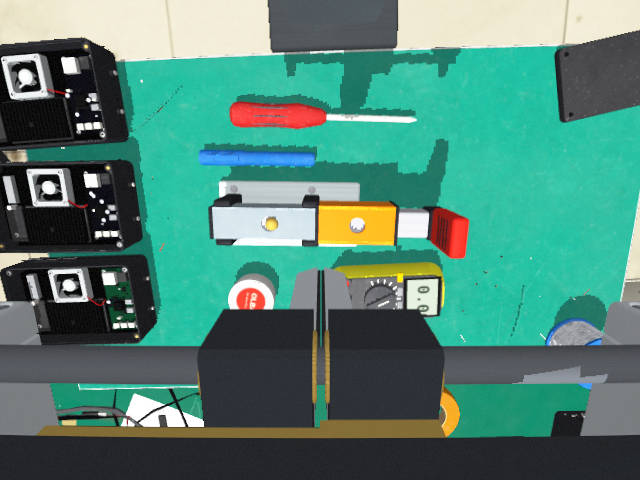

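The wrist view shows the button at (271,224), the collar hole at (358,225), the collar's ends at 318 and 397, and the grip at (450,232). I'll refine these by colour.

```bash
python3 - <<'E'
from h import *
im=cv2.imread("pics/w1.png");hsv=cv2.cvtColor(im,cv2.COLOR_BGR2HSV)
roi=np.zeros(im.shape[:2],np.uint8);roi[190:260,205:400]=1
H,S,V=[hsv[:,:,i].astype(int) for i in range(3)]
org=((H>9)&(H<22)&(S>150)&(V>120)&(roi>0)).astype(np.uint8);org[:,:310]=0
c,_=cv2.findContours(org,0,2);c=max(c,key=cv2.contourArea);print('collar bbox',cv2.boundingRect(c),cv2.minAreaRect(c))
fill=np.zeros_like(org);cv2.drawContours(fill,[c],-1,1,-1)
hole=(fill>0)&(org==0);hole[:,:335]=0;hole[:,380:]=0;ys,xs=np.where(hole);h=(xs.min()/2+xs.max()/2,ys.min()/2+ys.max()/2);print('hole',h,xs.min(),xs.max(),ys.min(),ys.max())
br=((H>15)&(H<35)&(S>90)&(roi>0));br[:,:255]=0;br[:,290:]=0
ys,xs=np.where(br);b=((xs.min()+xs.max())/2,(ys.min()+ys.max())/2);print('btn',b,xs.min(),xs.max(),ys.min(),ys.max())
Hh=atz('wrist',h,.063);B=atz('wrist',b,.063);print('hole',Hh,'btn',B,'travel',Hh-B, np.linalg.norm(Hh-B))
for x in(319,397):print(x,atz('wrist',(x,225),.063))
E
```

```text
collar bbox (350, 209, 46, 33) ((372.4991149902344, 225.02078247070312), (44.544681549072266, 31.63921356201172), 2.38594388961792)
hole (np.float64(372.0), np.float64(225.0)) 365 379 211 239
btn (np.float64(271.5), np.float64(223.5)) 266 277 218 229
hole [ 5.18659960e-01 -9.89155341e-05  6.30000000e-02] btn [ 0.51434635 -0.09356111  0.063     ] travel [0.00431361 0.0934622  0.        ] 0.09356168941421042
319 [ 0.5171399  -0.04943773  0.063     ]
397 [0.5193741  0.02321109 0.063     ]
```

```bash
python3 - <<'E'
from h import *
im=cv2.imread("pics/w1.png")
c=im[205:245,205:440];cv2.imwrite("pics/c1.png",cv2.resize(c,None,fx=3.4,fy=3.4,interpolation=cv2.INTER_CUBIC))
g=cv2.cvtColor(im,cv2.COLOR_BGR2HSV)
print(g[225,345:372].tolist())
for uv,z in [((271.5,223.5),.0650),((358,225),.063),((213,206),.06),((310,207),.06),((213,240),.06),((310,242),.06)]:print(uv,atz('wrist',uv,z))
E
```

```text
[[22, 216, 255], [22, 213, 255], [22, 217, 255], [22, 214, 255], [12, 84, 213], [124, 12, 175], [120, 2, 251], [120, 8, 226], [120, 3, 252], [120, 3, 252], [120, 2, 251], [130, 3, 251], [110, 3, 251], [120, 3, 252], [110, 3, 251], [110, 3, 251], [113, 4, 252], [120, 3, 251], [124, 12, 173], [3, 27, 167], [19, 225, 253], [22, 227, 255], [22, 225, 255], [22, 222, 255], [22, 224, 255], [21, 223, 255], [21, 220, 255]]
(271.5, 223.5) [ 0.51395236 -0.09326685  0.065     ]
(358, 225) [ 0.51825933 -0.01313909  0.063     ]
(213, 206) [ 0.49668752 -0.14733478  0.06      ]
(310, 207) [ 0.50046098 -0.05727557  0.06      ]
(213, 240) [ 0.52916421 -0.15070003  0.06      ]
(310, 242) [ 0.53397381 -0.05854712  0.06      ]
```

View pics/c1.png

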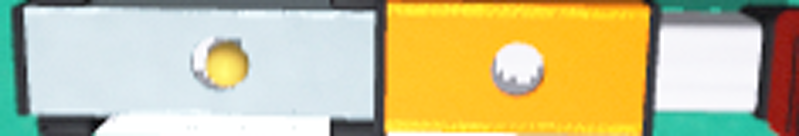

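The collar hole is at about (357,225) and the button at about (272,224), so travel is about 80 mm. The leg is tilted about 0.05 rad from +y.

```bash
python3 - <<'E'
from h import *
plan([0.5148,-0.0932,0.280],3.092)
E
```

```text
twist units total [0.003 0.005 0.184]
shift units if turned first [ 0.079 -1.125  3.124]
shift units in present axes [ 0.101 -1.124  3.124]
```

Request:
{"fn": "play_rows", "kwargs": {
  "translation": [
    [0.03,-0.37,0],
    [0.03,-0.37,0],
    [0.03,-0.38,0.3],
    [0,0,0.8],
    [0,0,0.8],
    [0,0,0.8],
    [0,0,0.42],
    [0,0,0]
  ],
  "twist": [
    [0,0,0.09],
    [0,0,0.09],
    [0,0,0],
    [0,0,0],
    [0,0,0],
    [0,0,0],
    [0,0,0],
    [0,0,0]
  ],
  "gripper": [-1,-1,-1,-1,-1,-1,-1,-1]
}}

```text
time: 4.4
tool_pos: [0.5135, -0.0949, 0.2755]
ee_rot: [3.14, -0.008, 3.089]
wrist_force: [-0.0, -0.5, -0.1]
width: 0.0005
finger_force: 0.0
```

```bash
python3 - <<'E'
from h import *
o=robot.get_obs();print(o['tool_pos'],o['ee_rot'],o['time'],o['wrist_force'])
im=robot.snapshot('wrist');cv2.imwrite("pics/w2.png",im[:,:,::-1])
for n in ["button","grip_centre"]:
  for c in ['wrist','side','scene']:
    if n=="button" and c!='wrist':robot.snapshot(c)
    r=robot.spot_point(n,c);print(n,c,[(np.round(d['centre'],4).tolist(),round(d['score'],2)) for d in r[:2]])
E
```

```text
[ 0.51353933 -0.09491046  0.27547138] [ 3.13978062 -0.00805872  3.08946419] 4.4 [-0.03895096 -0.48899994 -0.12308066]
button wrist []
button side [([0.5162, -0.0946, 0.0688], 0.42)]
button scene [([0.5155, -0.098, 0.0621], 0.62)]
grip_centre wrist [([0.5264, 0.062, 0.0847], 0.66)]
grip_centre side [([0.52, 0.0637, 0.0819], 0.68)]
grip_centre scene [([0.5216, 0.0562, 0.0871], 0.7)]
```

View pics/w2.png

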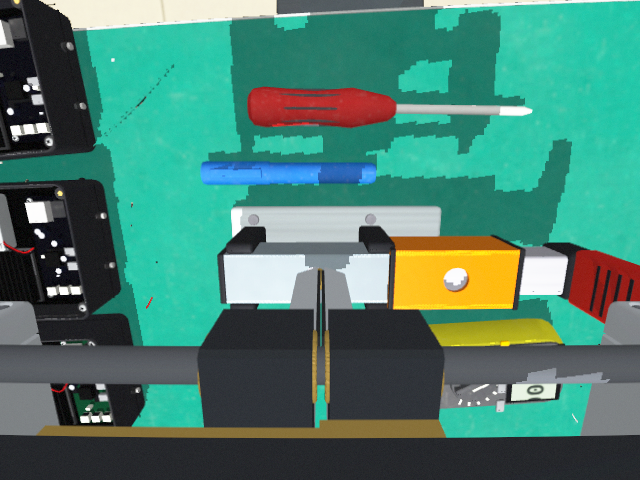

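The closed tips sit over the tube at about (320,270) and hide the button. The collar hole shows at (456,279).

```bash
python3 - <<'E'
from h import *
o=robot.get_obs();print(o['tool_pos'],o['ee_rot'])
print('hole',atz('wrist',(456,279),.063), 'tube edge mids',[atz('wrist',(240,r),.06) for r in(253,306)])
plan([0.5148,-0.0935,0.2675],3.092)
E
```

```text
[ 0.51539854 -0.09419751  0.28091174] [-3.14117326e+00  1.99744922e-03  3.09089334e+00]
hole [ 0.52406578 -0.013532    0.063     ] tube edge mids [array([ 0.50232041, -0.14128047,  0.06      ]), array([ 0.53624247, -0.1449001 ,  0.06      ])]
twist units total [-0.004  0.02  -0.011]
shift units if turned first [0.016 0.017 0.335]
shift units in present axes [0.016 0.017 0.335]
```

Request:
{"fn": "play_rows", "kwargs": {
  "translation": [
    [0,0.02,0.15],
    [0,0,0.15],
    [0,0,0.05],
    [0,0,0.05],
    [0,0,0.05],
    [0,0,0.05],
    [0,0,0],
    [0,0,0]
  ],
  "twist": [
    [0,0.02,0],
    [0,0,0],
    [0,0,0],
    [0,0,0],
    [0,0,0],
    [0,0,0],
    [0,0,0],
    [0,0,0]
  ],
  "gripper": [-1,-1,-1,-1,-1,-1,-1,-1]
}}

```text
time: 5.65
tool_pos: [0.5151, -0.0933, 0.2595]
ee_rot: [3.141, -0.002, 3.091]
wrist_force: [-0.1, 1.3, 1.7]
width: 0.0002
finger_force: 0.4
```

```bash
python3 - <<'E'
from h import *
o=robot.get_obs();print(o['tool_pos'],o['wrist_force'])
for c in ['wrist','side','scene']:
    im=robot.snapshot(c);cv2.imwrite(f"pics/p3{c}.png",im[:,:,::-1])
    r=robot.spot_point("grip_centre",c);print(c,[(np.round(d['centre'],4).tolist(),round(d['score'],2)) for d in r[:2]])
E
```

```text
[ 0.51513421 -0.09327933  0.25953664] [-0.08396422  1.25707507  1.67869956]
wrist []
side [([0.5247, 0.0777, 0.0802], 0.95)]
scene [([0.5195, 0.0721, 0.0858], 0.69)]
```

Request:
{"fn": "play_rows", "kwargs": {
  "translation": [
    [0,0,-0.3],
    [0,0,-0.7],
    [0,0,-0.9],
    [0,0.5,-0.3],
    [0,0.8,0],
    [0,0.8,0],
    [0,0.8,0],
    [0,0.8,0]
  ],
  "twist": [
    [0,0,0],
    [0,0,0],
    [0,0,0],
    [0,0,0],
    [0,0,0],
    [0,0,0],
    [0,0,0],
    [0,0,0]
  ],
  "gripper": [-1,-1,-1,1,1,1,1,1]
}}

```text
time: 6.75
tool_pos: [0.5228, 0.0556, 0.3491]
ee_rot: [-3.142, -0.001, 3.09]
wrist_force: [-0.3, -0.3, 0.2]
width: 0.0369
finger_force: 0.0
```

Request:
{"fn": "play_rows", "kwargs": {
  "translation": [
    [0,0.5,0],
    [0,0,0],
    [0,0,0],
    [0,0,0],
    [0,0,0],
    [0,0,0],
    [0,0,0],
    [0,0,0]
  ],
  "twist": [
    [0,0,0],
    [0,0,0],
    [0,0,0],
    [0,0,0],
    [0,0,0],
    [0,0,0],
    [0,0,0],
    [0,0,0]
  ],
  "gripper": [1,1,1,1,1,1,1,1]
}}

```text
time: 7.55
tool_pos: [0.5239, 0.0741, 0.3479]
ee_rot: [3.142, -0.002, 3.09]
wrist_force: [-0.3, -0.1, 0.3]
width: 0.0936
finger_force: 0.0
```

```bash
python3 - <<'E'
from h import *
o=robot.get_obs();print(o['tool_pos'],o['ee_rot'],o['wrist_force'],o['width'],o['time'])
for c in ['wrist','side','scene']:
    im=robot.snapshot(c);cv2.imwrite(f"pics/p4{c}.png",im[:,:,::-1])
    r=robot.spot_point("grip_centre",c);print(c,[(np.round(d['centre'],4).tolist(),round(d['score'],2)) for d in r[:2]])
E
```

```text
[0.52390155 0.07407799 0.34787864] [ 3.14151623e+00 -1.95988800e-03  3.09013957e+00] [-0.30566129 -0.05726715  0.29873493] 0.09357045679161091 7.55
wrist [([0.5244, 0.074, 0.0851], 0.94), ([0.609, 0.0207, -0.0022], 0.3)]
side [([0.5229, 0.076, 0.0831], 0.73)]
scene [([0.5193, 0.0726, 0.0849], 0.92)]
```

View pics/p4wrist.png

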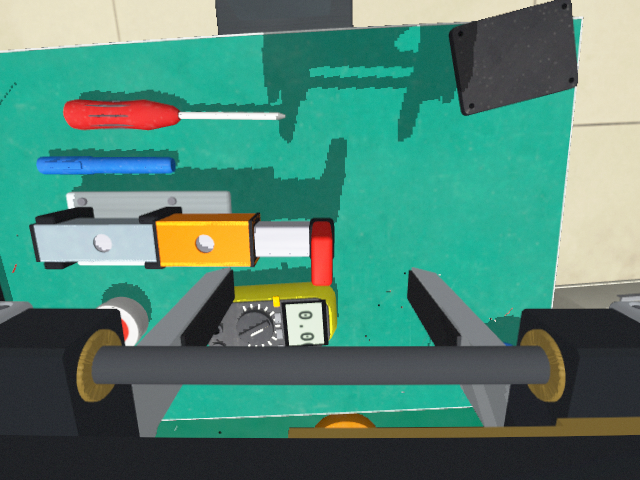

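Released: the first hole at (103,242) is empty, the collar hole is at (205,243), and the grip at (321,250) is centred between the open fingers.

Request:
{"fn": "play_rows", "kwargs": {
  "translation": [
    [0,0,0.4],
    [0,0,0.6],
    [0,0,0.5],
    [0,0,0.3],
    [0,0,0],
    [0,0,0],
    [0,0,0],
    [0,0,0]
  ],
  "twist": [
    [0,0,0],
    [0,0,0],
    [0,0,0],
    [0,0,0],
    [0,0,0],
    [0,0,0],
    [0,0,0],
    [0,0,0]
  ],
  "gripper": [1,1,1,1,1,1,0,-0.4]
}}

```text
time: 8.65
tool_pos: [0.5241, 0.0745, 0.2773]
ee_rot: [3.141, 0.001, 3.091]
wrist_force: [0.9, -0.1, -1.0]
width: 0.0813
finger_force: 0.0
```

```bash
python3 - <<'E'
from h import *
import numpy as np
o=robot.get_obs();print(o['tool_pos'],o['ee_rot'],o['wrist_force'],o['width'],o['time'])
# picture p4 pose: camera there = model shifted; rebuild from mount
p,R=np.array([0.5239,0.07408,0.34788]),Ro.from_euler('xyz',[3.1415,-0.00196,3.09014]).as_matrix()
p2,R2=tcp()
def at(uv,z):
    c,d=ray('wrist',uv); c=p+R@(R2.T@(c-p2)); d=R@(R2.T@d); return c+d*(z-c[2])/d[2]
a,b=at((103,242),.06),at((205,243),.063);print(a,b,np.linalg.norm((b-a)[:2]),'grip top',at((321,222),.111),at((321,252),.111))
E
```

```text
[0.52414315 0.07448935 0.27725446] [3.14128648e+00 5.38206300e-04 3.09078421e+00] [ 0.87714465 -0.13169291 -1.02442007] 0.08127957871519711 8.65
[ 0.51390112 -0.09724776  0.06      ] [ 0.51812054 -0.01534013  0.063     ] 0.0820162363825267 grip top [0.49683371 0.07597371 0.111     ] [0.51633817 0.07498225 0.111     ]
```

Request:
{"fn": "play_rows", "kwargs": {
  "translation": [
    [0,0,0],
    [0,0,0],
    [0,0,0],
    [0,0,0],
    [0,0,0],
    [0,0,0],
    [0,0,0],
    [0,0,0]
  ],
  "twist": [
    [0,0,0],
    [0,0,0],
    [0,0,0],
    [0,0,0],
    [0,0,0],
    [0,0,0],
    [0,0,0],
    [0,0,0]
  ],
  "gripper": [-1,-1,-1,-1,-1,-1,-1,-1]
}}

```text
time: 9.45
tool_pos: [0.5237, 0.0745, 0.2759]
ee_rot: [3.142, -0.002, 3.091]
wrist_force: [0.4, 0.1, 0.4]
width: 0.0171
finger_force: 0.0
```

Request:
{"fn": "play_rows", "kwargs": {
  "translation": [
    [0,0,0],
    [0,0,0],
    [0,0,0],
    [0,0,0]
  ],
  "twist": [
    [0,0,0],
    [0,0,0],
    [0,0,0],
    [0,0,0]
  ],
  "gripper": [-1,-1,-1,-1]
}}

```text
time: 9.85
tool_pos: [0.5237, 0.0745, 0.2759]
ee_rot: [3.141, -0.002, 3.091]
wrist_force: [-0.3, 0.2, 0.2]
width: 0.014
finger_force: 30.0
```

Request:
{"fn": "play_rows", "kwargs": {
  "translation": [
    [0,0.1,0],
    [0,0.17,0],
    [0,0.17,0],
    [0,0.17,0],
    [0,0.17,0],
    [0,0.17,0],
    [0,0.17,0],
    [0,0.1,0]
  ],
  "twist": [
    [0,0,0],
    [0,0,0],
    [0,0,0],
    [0,0,0],
    [0,0,0],
    [0,0,0],
    [0,0,0],
    [0,0,0]
  ],
  "gripper": [-1,-1,-1,-1,-1,-1,-1,-1]
}}

```text
time: 10.65
tool_pos: [0.5261, 0.1227, 0.2759]
ee_rot: [-3.139, -0.002, 3.09]
wrist_force: [-0.6, -5.9, 0.9]
width: 0.0141
finger_force: 30.0
```

Request:
{"fn": "play_rows", "kwargs": {
  "translation": [
    [0,0.05,0],
    [0,0,0],
    [0,0,0]
  ],
  "twist": [
    [0,0,0],
    [0,0,0],
    [0,0,0]
  ],
  "gripper": [-1,-1,-1]
}}

```text
time: 10.95
tool_pos: [0.5263, 0.1254, 0.2759]
ee_rot: [3.141, -0.002, 3.091]
wrist_force: [-1.3, -1.2, 0.4]
width: 0.0138
finger_force: 30.0
```

```bash
python3 - <<'E'
from h import *
o=robot.get_obs();print(o['tool_pos'],o['ee_rot'],o['wrist_force'],o['width'],o['time'])
im=robot.snapshot('wrist')[:,:,::-1];cv2.imwrite("pics/w5.png",im)
uv=proj('wrist',[0.5183,-0.0143,.063])[0];print(uv)
u,v=map(int,uv);c=im[max(v-30,0):v+30,max(u-40,0):u+140];cv2.imwrite("pics/c5.png",cv2.resize(c,None,fx=4,fy=4,interpolation=cv2.INTER_CUBIC))
E
```

```text
[0.52625325 0.1254305  0.27586922] [ 3.14077629e+00 -2.14651354e-03  3.09099569e+00] [-1.33372308 -1.17001195  0.43347685] 0.013814945754764593 10.95
[ 79.98529999 274.32694645]
```

View pics/c5.png

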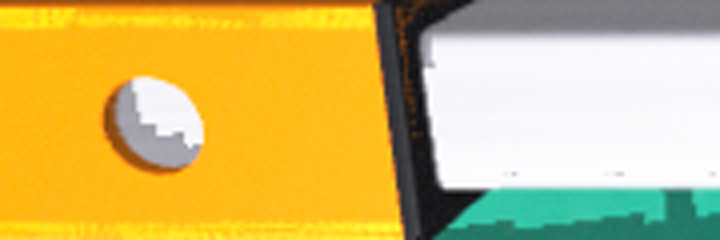

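Pixel view: the collar hole at about (78,275) shows only the white tube, so there is no brass in it yet.

Request:
{"fn": "play_rows", "kwargs": {
  "translation": [
    [0,0.04,0],
    [0,0.04,0],
    [0,0.04,0],
    [0,0.03,0],
    [0,0,0]
  ],
  "twist": [
    [0,0,0],
    [0,0,0],
    [0,0,0],
    [0,0,0],
    [0,0,0]
  ],
  "gripper": [-1,-1,-1,-1,-1]
}}

```text
time: 11.5
tool_pos: [0.5266, 0.1315, 0.2759]
ee_rot: [3.141, -0.002, 3.091]
wrist_force: [-1.8, -1.8, 1.0]
width: 0.0138
finger_force: 30.0
```

```bash
cat > look.py <<'E'
from h import *
import sys
o=robot.get_obs();print(np.round(o['tool_pos'],4),np.round(o['wrist_force'],2),o['time'])
im=robot.snapshot('wrist')[:,:,::-1];cv2.imwrite(f"pics/w{sys.argv[1]}.png",im)
uv=proj('wrist',[0.5183,-0.0143,.063])[0];u,v=map(int,uv);print(u,v)
c=im[v-14:v+16,max(u-18,0):u+20];h=cv2.cvtColor(c,cv2.COLOR_BGR2HSV).astype(int)
# map: o orange, w pale, b brass-like, . other
for r in h[::2]:
    print(''.join('w' if p[1]<60 and p[2]>100 else 'o' if 17<=p[0]<=24 and p[1]>200 and p[2]>235 else 'b' if 18<=p[0]<=32 and p[1]>60 else '.' for p in r))
E
python3 look.py 6
```

```text
[0.5266 0.1315 0.2759] [-1.78 -1.84  0.97] 11.5
69 274
oooooooooooooooooooooooooooooooooooooo
oooooooooooooooooooooooooooooooooooooo
ooooooooo..wwwwwwwwbbooooooooooooooooo
oooooo...bwwwwwwwwwwwwwboooooooooooooo
oooo...bbbbbwwwwwwwwwwwwwboooooooooooo
oooo...bbbbbbbwwwwwwwwwwww.ooooooooooo
ooo....bbbbbbbwwwwwwwwwwwww.oooooooooo
ooo....bbbbbbbwwwwwwwwwwwwww.ooooooooo
ooo.....bbbbbbwwwwwwwwwwwwww.ooooooooo
oooo.....bbbwwwwwwwwwwwwwwwwbooooooooo
ooooo......wwwwwwwwwwwwwwwww.ooooooooo
ooooooo......wwwwwwwwwwwwww.oooooooooo
ooooooooo.......wwwwwwwww.booooooooooo
oooooooooooo............oooooooooooooo
oooooooooooooooooooooooooooooooooooooo
```

Request:
{"fn": "play_rows", "kwargs": {
  "translation": [
    [0,0.03,0],
    [0,0.03,0],
    [0,0.03,0],
    [0,0.03,0],
    [0,0,0]
  ],
  "twist": [
    [0,0,0],
    [0,0,0],
    [0,0,0],
    [0,0,0],
    [0,0,0]
  ],
  "gripper": [-1,-1,-1,-1,-1]
}}

```text
time: 12.05
tool_pos: [0.5268, 0.1374, 0.2759]
ee_rot: [3.138, -0.002, 3.092]
wrist_force: [-0.1, 5.2, -1.2]
width: 0.0137
finger_force: 30.0
```

```bash
python3 look.py 7
```

```text
[0.5268 0.1374 0.2759] [-0.15  5.22 -1.16] 12.05
58 274
oooooooooooooooooooooooooooooooooooooo
oooooooooooooooooooooooooooooooooooooo
ooooooooo..bbbbb..oooooooooooooooooooo
ooooo..bbbbbbbbbbbbbb.oooooooooooooooo
oooobbbbbbbbbbbbbbbbbbb.oooooooooooooo
ooobbbbbbbbbbbbbbbbbbbbbb.oooooooooooo
oobbbbbbbbbbbbbbbbbbbbbbbb.ooooooooooo
obbbbbbbbbbbbbbbbbbbbbbbbbb.oooooooooo
obbbbbbbbbbbbbbbbbbbbbbbbbb.booooooooo
oobbbbbbbbbbbbbbbbbbbbbbbbwwbooooooooo
ooobbbbbbbbbbbbbbbbbbbbbbww.oooooooooo
ooooobbbbbbbbbbbbbbbbwwwww.boooooooooo
oooooooo..bbbbbbbwwwwwwww.oooooooooooo
ooooooooooo............ooooooooooooooo
oooooooooooooooooooooooooooooooooooooo
```

Request:
{"fn": "play_rows", "kwargs": {
  "translation": [
    [0,0,0],
    [0,0,0]
  ],
  "twist": [
    [0,0,0],
    [0,0,0]
  ],
  "gripper": [-1,-1]
}}

```text
time: 12.3
tool_pos: [0.5268, 0.1374, 0.2759]
ee_rot: [3.138, -0.002, 3.092]
wrist_force: [-1.3, 4.4, -0.2]
width: 0.014
finger_force: 30.0
```

```bash
python3 look.py 8; python3 -c "
import cv2
im=cv2.imread('pics/w8.png')[235:315,10:170];cv2.imwrite('pics/c8.png',cv2.resize(im,None,fx=5,fy=5,interpolation=2))"
```

```text
[0.5268 0.1374 0.2759] [-1.26  4.41 -0.2 ] 12.3
58 274
oooooooooooooooooooooooooooooooooooooo
oooooooooooooooooooooooooooooooooooooo
oooooooo..bbbbbbb.oooooooooooooooooooo
ooooo..bbbbbbbbbbbbbb.oooooooooooooooo
oooo.bbbbbbbbbbbbbbbbbb.oooooooooooooo
ooo.bbbbbbbbbbbbbbbbbbbbb.oooooooooooo
ooobbbbbbbbbbbbbbbbbbbbbbb.ooooooooooo
ooobbbbbbbbbbbbbbbbbbbbbbbb.oooooooooo
ooobbbbbbbbbbbbbbbbbbbbbbbb.booooooooo
oooobbbbbbbbbbbbbbbbbbbbbbwwbooooooooo
ooooo.bbbbbbbbbbbbbbbbbbwww.oooooooooo
oooooo...bbbbbbbbbbbbwwwww.boooooooooo
oooooooo.......wwwwwwwwww.oooooooooooo
ooooooooooo............ooooooooooooooo
oooooooooooooooooooooooooooooooooooooo
```

View pics/c8.png

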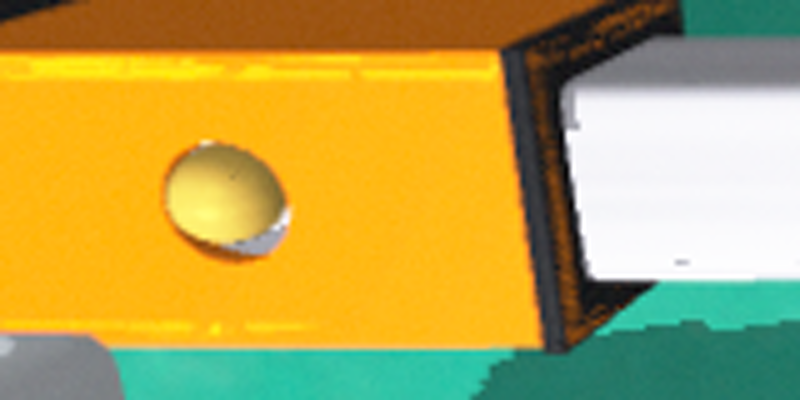

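The brass dome is now in the collar hole at about (55,275), and its wedge action is pulling the tool forward, so it may not be fully up yet. I'll advance gently.

Request:
{"fn": "play_rows", "kwargs": {
  "translation": [
    [0,0.025,0],
    [0,0,0],
    [0,0,0]
  ],
  "twist": [
    [0,0,0],
    [0,0,0],
    [0,0,0]
  ],
  "gripper": [-1,-1,-1]
}}

```text
time: 12.65
tool_pos: [0.5268, 0.1379, 0.2759]
ee_rot: [3.139, -0.002, 3.092]
wrist_force: [-1.4, 6.4, 0.7]
width: 0.0136
finger_force: 30.0
```

```bash
python3 look.py 9
```

```text
[0.5268 0.1379 0.2759] [-1.37  6.38  0.67] 12.65
58 274
oooooooooooooooooooooooooooooooooooooo
oooooooooooooooooooooooooooooooooooooo
oooooooo...bbbbbb.oooooooooooooooooooo
ooooo..bbbbbbbbbbbbbb.oooooooooooooooo
oooobbbbbbbbbbbbbbbbbbbboooooooooooooo
ooobbbbbbbbbbbbbbbbbbbbbb.oooooooooooo
oobbbbbbbbbbbbbbbbbbbbbbbb.ooooooooooo
obbbbbbbbbbbbbbbbbbbbbbbbbb.oooooooooo
oobbbbbbbbbbbbbbbbbbbbbbbbb.oooooooooo
oobbbbbbbbbbbbbbbbbbbbbbbbwwbooooooooo
oooobbbbbbbbbbbbbbbbbbbbbww.oooooooooo
oooooobbbbbbbbbbbbbbbwwwww.boooooooooo
oooooooo....bbbb.wwwwwww..oooooooooooo
ooooooooooo............ooooooooooooooo
oooooooooooooooooooooooooooooooooooooo
```

Request:
{"fn": "play_rows", "kwargs": {
  "translation": [
    [0,0.025,0],
    [0,0,0],
    [0,0,0]
  ],
  "twist": [
    [0,0,0],
    [0,0,0],
    [0,0,0]
  ],
  "gripper": [-1,-1,-1]
}}

```text
time: 13.0
tool_pos: [0.5269, 0.1383, 0.2759]
ee_rot: [3.141, -0.002, 3.091]
wrist_force: [-1.6, 4.9, 0.0]
width: 0.0137
finger_force: 30.0
```

```bash
python3 look.py 10
```

```text
[0.5269 0.1383 0.2759] [-1.61  4.9   0.04] 13.0
58 274
oooooooooooooooooooooooooooooooooooooo
oooooooooooooooooooooooooooooooooooooo
oooooooo...bbbbbb..ooooooooooooooooooo
ooooo..bbbbbbbbbbbbbb.oooooooooooooooo
oooo.bbbbbbbbbbbbbbbbbbboooooooooooooo
ooobbbbbbbbbbbbbbbbbbbbbb.oooooooooooo
oobbbbbbbbbbbbbbbbbbbbbbbb.ooooooooooo
oobbbbbbbbbbbbbbbbbbbbbbbbb.oooooooooo
oobbbbbbbbbbbbbbbbbbbbbbbbb.oooooooooo
ooobbbbbbbbbbbbbbbbbbbbbbbb.booooooooo
oooobbbbbbbbbbbbbbbbbbbbbww.oooooooooo
oooooobbbbbbbbbbbbbbbwwwww.boooooooooo
oooooooo...bbbbb.wwwwwwww.oooooooooooo
ooooooooooo............ooooooooooooooo
oooooooooooooooooooooooooooooooooooooo
```

Request:
{"fn": "play_rows", "kwargs": {
  "translation": [
    [0,0.015,0],
    [0,0,0],
    [0,0,0]
  ],
  "twist": [
    [0,0,0],
    [0,0,0],
    [0,0,0]
  ],
  "gripper": [-1,-1,-1]
}}

```text
time: 13.35
tool_pos: [0.5269, 0.1385, 0.2759]
ee_rot: [3.141, -0.002, 3.091]
wrist_force: [-2.4, 4.0, 0.1]
width: 0.0138
finger_force: 30.0
```

Request:
{"fn": "play_rows", "kwargs": {
  "translation": [
    [0,0.015,0],
    [0,0,0],
    [0,0,0]
  ],
  "twist": [
    [0,0,0],
    [0,0,0],
    [0,0,0]
  ],
  "gripper": [-1,-1,-1]
}}

```text
time: 13.65
tool_pos: [0.527, 0.1389, 0.2759]
ee_rot: [-3.141, -0.002, 3.091]
wrist_force: [-2.6, 0.7, 1.5]
width: 0.0139
finger_force: 30.0
```

Request:
{"fn": "play_rows", "kwargs": {
  "translation": [
    [0,0.015,0],
    [0,0,0],
    [0,0,0]
  ],
  "twist": [
    [0,0,0],
    [0,0,0],
    [0,0,0]
  ],
  "gripper": [-1,-1,-1]
}}

```text
time: 13.95
tool_pos: [0.527, 0.1393, 0.2759]
ee_rot: [-3.14, -0.002, 3.091]
wrist_force: [-3.1, -1.7, 1.4]
width: 0.0137
finger_force: 30.0
```

Request:
{"fn": "play_rows", "kwargs": {
  "translation": [
    [0.015,0.015,0],
    [0,0,0],
    [0,0,0]
  ],
  "twist": [
    [0,0,0],
    [0,0,0],
    [0,0,0]
  ],
  "gripper": [-1,-1,-1]
}}

```text
time: 14.25
tool_pos: [0.5267, 0.1402, 0.2759]
ee_rot: [-3.141, -0.001, 3.091]
wrist_force: [-0.5, -1.6, 1.0]
width: 0.0139
finger_force: 30.0
```

```bash
python3 look.py 11
```

```text
[0.5267 0.1402 0.2759] [-0.53 -1.6   0.96] 14.25
55 274
oooooooooooooooooooooooooooooooooooooo
oooooooooooooooooooooooooooooooooooooo
ooooooooo..wwwbbbb.ooooooooooooooooooo
oooooo...wwbbbbbbbbbbb.ooooooooooooooo
ooooo...bbbbbbbbbbbbbbbb.ooooooooooooo
oooo..bbbbbbbbbbbbbbbbbbbboooooooooooo
oooo.bbbbbbbbbbbbbbbbbbbbbb.oooooooooo
oooo.bbbbbbbbbbbbbbbbbbbbbbboooooooooo
oooo.bbbbbbbbbbbbbbbbbbbbbbb.ooooooooo
ooooo.bbbbbbbbbbbbbbbbbbbbbb.ooooooooo
oooooo.bbbbbbbbbbbbbbbbbbbbb.ooooooooo
ooooooo...bbbbbbbbbbbbbbbww.oooooooooo
ooooooooo.......bbbbwwwwww.ooooooooooo
oooooooooooo.............ooooooooooooo
oooooooooooooooooooooooooooooooooooooo
```

Request:
{"fn": "play_rows", "kwargs": {
  "translation": [
    [0,0.015,0],
    [0,0,0],
    [0,0,0]
  ],
  "twist": [
    [0,0,0],
    [0,0,0],
    [0,0,0]
  ],
  "gripper": [-1,-1,-1]
}}

```text
time: 14.6
tool_pos: [0.5268, 0.141, 0.2759]
ee_rot: [-3.142, -0.001, 3.091]
wrist_force: [1.5, -2.4, -0.9]
width: 0.0138
finger_force: 30.0
```

Request:
{"fn": "play_rows", "kwargs": {
  "translation": [
    [0,0.015,0],
    [0,0,0],
    [0,0,0]
  ],
  "twist": [
    [0,0,0],
    [0,0,0],
    [0,0,0]
  ],
  "gripper": [-1,-1,-1]
}}

```text
time: 14.9
tool_pos: [0.5268, 0.1416, 0.2759]
ee_rot: [3.141, -0.001, 3.091]
wrist_force: [2.5, -1.7, -1.2]
width: 0.0138
finger_force: 30.0
```

```bash
python3 look.py 12; python3 -c "
import cv2
im=cv2.imread('pics/w12.png')[235:315,0:160];cv2.imwrite('pics/c12.png',cv2.resize(im,None,fx=5,fy=5,interpolation=2))"
```

```text
[0.5268 0.1416 0.2759] [ 2.52 -1.66 -1.17] 14.9
53 274
oooooooooooooooooooooooooooooooooooooo
oooooooooooooooooooooooooooooooooooooo
oooooooo..wwwww...oooooooooooooooooooo
ooooo...wwwwwbbbbbbbb.oooooooooooooooo
oooo...wwwbbbbbbbbbbbbbboooooooooooooo
ooo....wbbbbbbbbbbbbbbbbbooooooooooooo
ooo...wbbbbbbbbbbbbbbbbbbb.ooooooooooo
ooo....bbbbbbbbbbbbbbbbbbbbooooooooooo
ooo....bbbbbbbbbbbbbbbbbbbbboooooooooo
oooo....bbbbbbbbbbbbbbbbbbbboooooooooo
ooooo....bbbbbbbbbbbbbbbbbbboooooooooo
oooooo......bbbbbbbbbbbbbb.ooooooooooo
oooooooo.........bbbbbwww.oooooooooooo
ooooooooooo.............oooooooooooooo
oooooooooooooooooooooooooooooooooooooo
```

View pics/c12.png

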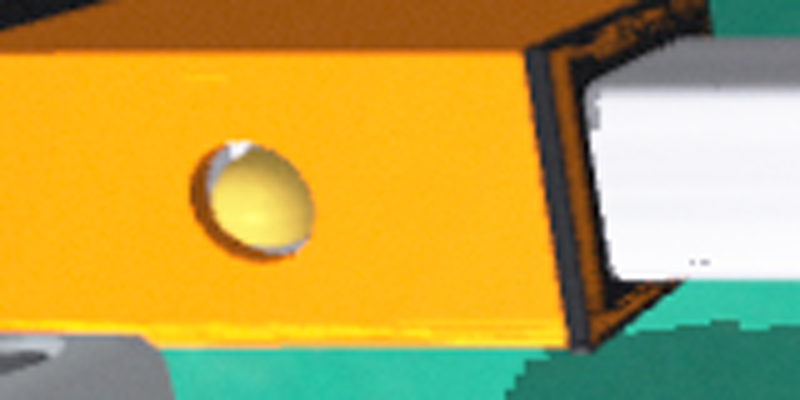

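The button is up at about (52,275), now near the far edge of the hole. I'll continue in small steps until the lock takes load.

Request:
{"fn": "play_rows", "kwargs": {
  "translation": [
    [-0.008,0.01,0],
    [0,0,0],
    [0,0,0]
  ],
  "twist": [
    [0,0,0],
    [0,0,0],
    [0,0,0]
  ],
  "gripper": [-1,-1,-1]
}}

```text
time: 15.25
tool_pos: [0.5269, 0.142, 0.2759]
ee_rot: [3.141, -0.002, 3.091]
wrist_force: [1.3, -2.2, -2.0]
width: 0.014
finger_force: 30.0
```

Request:
{"fn": "play_rows", "kwargs": {
  "translation": [
    [0,0.01,0],
    [0,0,0],
    [0,0,0]
  ],
  "twist": [
    [0,0,0],
    [0,0,0],
    [0,0,0]
  ],
  "gripper": [-1,-1,-1]
}}

```text
time: 15.55
tool_pos: [0.5269, 0.1424, 0.2759]
ee_rot: [3.142, -0.002, 3.091]
wrist_force: [1.7, -2.7, -1.6]
width: 0.0137
finger_force: 30.0
```

Request:
{"fn": "play_rows", "kwargs": {
  "translation": [
    [0,0.01,0],
    [0,0,0],
    [0,0,0]
  ],
  "twist": [
    [0,0,0],
    [0,0,0],
    [0,0,0]
  ],
  "gripper": [-1,-1,-1]
}}

```text
time: 15.85
tool_pos: [0.527, 0.1426, 0.2759]
ee_rot: [-3.141, -0.002, 3.091]
wrist_force: [1.9, -3.0, -2.3]
width: 0.0136
finger_force: 30.0
```

```bash
python3 look.py 13
```

```text
[0.527  0.1426 0.2759] [ 1.87 -2.99 -2.26] 15.85
51 274
oooooooooooooooooooooooooooooooooooooo
oooooooooooooooooooooooooooooooooooooo
ooooooooo..wwwwwww.ooooooooooooooooooo
oooooo...wwwwwwbbbbbbboooooooooooooooo
ooooo...wwwwbbbbbbbbbbbb.ooooooooooooo
oooo...wwwwbbbbbbbbbbbbbbboooooooooooo
ooo....wwbbbbbbbbbbbbbbbbbbooooooooooo
ooo.....wbbbbbbbbbbbbbbbbbbboooooooooo
oooo....wbbbbbbbbbbbbbbbbbbbbooooooooo
ooooo.....bbbbbbbbbbbbbbbbbbbooooooooo
oooooo.....bbbbbbbbbbbbbbbbboooooooooo
ooooooo......bbbbbbbbbbbbbbboooooooooo
ooooooooo........wwbbbbbww.ooooooooooo
ooooooooooooo...........oooooooooooooo
oooooooooooooooooooooooooooooooooooooo
```

Request:
{"fn": "play_rows", "kwargs": {
  "translation": [
    [0,0.01,0],
    [0,0,0],
    [0,0,0]
  ],
  "twist": [
    [0,0,0],
    [0,0,0],
    [0,0,0]
  ],
  "gripper": [-1,-1,-1]
}}

```text
time: 16.2
tool_pos: [0.527, 0.1428, 0.2759]
ee_rot: [-3.141, -0.002, 3.091]
wrist_force: [2.4, -4.8, -1.6]
width: 0.0141
finger_force: 30.0
```

Request:
{"fn": "play_rows", "kwargs": {
  "translation": [
    [0,0.01,0],
    [0,0,0],
    [0,0,0]
  ],
  "twist": [
    [0,0,0],
    [0,0,0],
    [0,0,0]
  ],
  "gripper": [-1,-1,-1]
}}

```text
time: 16.5
tool_pos: [0.527, 0.143, 0.2759]
ee_rot: [-3.14, -0.002, 3.09]
wrist_force: [1.5, -5.0, -1.7]
width: 0.0137
finger_force: 30.0
```

Request:
{"fn": "play_rows", "kwargs": {
  "translation": [
    [0,0.01,0],
    [0,0,0],
    [0,0,0]
  ],
  "twist": [
    [0,0,0],
    [0,0,0],
    [0,0,0]
  ],
  "gripper": [-1,-1,-1]
}}

```text
time: 16.8
tool_pos: [0.527, 0.1432, 0.2759]
ee_rot: [-3.14, -0.002, 3.09]
wrist_force: [2.3, -6.4, -1.8]
width: 0.0138
finger_force: 30.0
```

Request:
{"fn": "play_rows", "kwargs": {
  "translation": [
    [0,0.01,0],
    [0,0,0],
    [0,0,0]
  ],
  "twist": [
    [0,0,0],
    [0,0,0],
    [0,0,0]
  ],
  "gripper": [-1,-1,-1]
}}

```text
time: 17.1
tool_pos: [0.5271, 0.1434, 0.2759]
ee_rot: [-3.139, -0.002, 3.09]
wrist_force: [1.6, -7.1, -1.5]
width: 0.0138
finger_force: 30.0
```

Request:
{"fn": "play_rows", "kwargs": {
  "translation": [
    [0,0.015,0],
    [0,0,0],
    [0,0,0]
  ],
  "twist": [
    [0,0,0],
    [0,0,0],
    [0,0,0]
  ],
  "gripper": [-1,-1,-1]
}}

```text
time: 17.4
tool_pos: [0.5271, 0.1437, 0.2759]
ee_rot: [-3.138, -0.002, 3.09]
wrist_force: [1.7, -8.7, -0.5]
width: 0.0136
finger_force: 30.0
```

Request:
{"fn": "play_rows", "kwargs": {
  "translation": [
    [0,0.01,0],
    [0,0,0],
    [0,0,0]
  ],
  "twist": [
    [0,0,0],
    [0,0,0],
    [0,0,0]
  ],
  "gripper": [-1,-1,-1]
}}

```text
time: 17.7
tool_pos: [0.5271, 0.1439, 0.2759]
ee_rot: [-3.138, -0.002, 3.09]
wrist_force: [1.9, -9.5, -0.8]
width: 0.0136
finger_force: 30.0
```

Request:
{"fn": "play_rows", "kwargs": {
  "translation": [
    [0,0.016,0],
    [0,0,0],
    [0,0,0],
    [0,0,0],
    [0,0,0],
    [0,0,0],
    [0,0,0],
    [0,0,0]
  ],
  "twist": [
    [0,0,0],
    [0,0,0],
    [0,0,0],
    [0,0,0],
    [0,0,0],
    [0,0,0],
    [0,0,0],
    [0,0,0]
  ],
  "gripper": [-1,-1,-1,-1,-1,-1,-1,-1]
}}

```text
time: 18.5
tool_pos: [0.5271, 0.1442, 0.2759]
ee_rot: [-3.137, -0.002, 3.09]
wrist_force: [1.1, -10.5, 0.4]
width: 0.0137
finger_force: 30.0
```

```bash
python3 look.py 14
```

```text
[0.5271 0.1442 0.2759] [  1.1  -10.46   0.43] 18.5
51 274
oooooooooooooooooooooooooooooooooooooo
oooooooooooooooooooooooooooooooooooooo
ooooooooo..wwwwwww.ooooooooooooooooooo
oooooo...wwwwwwwbbbbbboooooooooooooooo
oooo....wwwwwbbbbbbbbbbboooooooooooooo
oooo...wwwwwbbbbbbbbbbbbbboooooooooooo
ooo....wwwwbbbbbbbbbbbbbbbbboooooooooo
ooo.....wwbbbbbbbbbbbbbbbbbbbooooooooo
oooo.....wwbbbbbbbbbbbbbbbbbbooooooooo
ooooo.....wbbbbbbbbbbbbbbbbbbooooooooo
oooooo.....wwbbbbbbbbbbbbbbbbooooooooo
ooooooo......wwbbbbbbbbbbbbooooooooooo
ooooooooo........wwwwbbbwwbooooooooooo
ooooooooooooo...........oooooooooooooo
oooooooooooooooooooooooooooooooooooooo
```

Request:
{"fn": "play_rows", "kwargs": {
  "translation": [
    [0,0.008,0],
    [0,0,0],
    [0,0,0],
    [0,0,0],
    [0,0,0],
    [0,0,0],
    [0,0,0],
    [0,0,0]
  ],
  "twist": [
    [0,0,0],
    [0,0,0],
    [0,0,0],
    [0,0,0],
    [0,0,0],
    [0,0,0],
    [0,0,0],
    [0,0,0]
  ],
  "gripper": [-1,-1,-1,-1,-1,-1,-1,-1]
}}

```text
time: 19.35
tool_pos: [0.5272, 0.1444, 0.2759]
ee_rot: [-3.136, -0.002, 3.089]
wrist_force: [1.9, -11.3, 0.5]
width: 0.014
finger_force: 30.0
```

Request:
{"fn": "play_rows", "kwargs": {
  "translation": [
    [0,-0.02,0],
    [0,-0.02,0],
    [0,-0.02,0],
    [0,-0.02,0],
    [0,0,0],
    [0,0,0],
    [0,0,0]
  ],
  "twist": [
    [0,0,0],
    [0,0,0],
    [0,0,0],
    [0,0,0],
    [0,0,0],
    [0,0,0],
    [0,0,0]
  ],
  "gripper": [-1,-1,-1,-1,-1,-1,-1]
}}

```text
time: 20.05
tool_pos: [0.527, 0.143, 0.2759]
ee_rot: [-3.141, -0.002, 3.091]
wrist_force: [2.7, -4.5, -1.1]
width: 0.0142
finger_force: 30.0
```

Ease off another 1.5 mm, then open and lift.

Request:
{"fn": "play_rows", "kwargs": {
  "translation": [
    [0,-0.02,0],
    [0,-0.02,0],
    [0,0,0],
    [0,0,0]
  ],
  "twist": [
    [0,0,0],
    [0,0,0],
    [0,0,0],
    [0,0,0]
  ],
  "gripper": [-1,-1,-1,-1]
}}

```text
time: 20.45
tool_pos: [0.5269, 0.1421, 0.2759]
ee_rot: [3.14, -0.002, 3.091]
wrist_force: [4.1, 1.5, -2.7]
width: 0.0137
finger_force: 30.0
```

Request:
{"fn": "play_rows", "kwargs": {
  "translation": [
    [0,0,0],
    [0,0,0],
    [0,0,0],
    [0,0,0],
    [0,0,0],
    [0,0,0],
    [0,0,0],
    [0,0,0]
  ],
  "twist": [
    [0,0,0],
    [0,0,0],
    [0,0,0],
    [0,0,0],
    [0,0,0],
    [0,0,0],
    [0,0,0],
    [0,0,0]
  ],
  "gripper": [0.2,0.2,0.2,0.2,0.2,0.2,0.2,0.2]
}}

```text
time: 21.25
tool_pos: [0.5269, 0.1415, 0.2759]
ee_rot: [3.142, -0.002, 3.091]
wrist_force: [0.0, -0.2, 0.7]
width: 0.0562
finger_force: 0.0
```

Request:
{"fn": "play_rows", "kwargs": {
  "translation": [
    [0,0,-0.3],
    [0,0,-0.6],
    [0,0,-0.8],
    [0,0,-0.8],
    [0,0,-0.4],
    [0,0,0],
    [0,0,0],
    [0,0,0]
  ],
  "twist": [
    [0,0,0],
    [0,0,0],
    [0,0,0],
    [0,0,0],
    [0,0,0],
    [0,0,0],
    [0,0,0],
    [0,0,0]
  ],
  "gripper": [0.2,0.2,0.2,0.2,0.2,0.2,0.2,0.2]
}}

```text
time: 22.05
tool_pos: [0.5268, 0.1415, 0.3903]
ee_rot: [-3.141, -0.005, 3.091]
wrist_force: [0.3, -0.6, 0.3]
width: 0.0564
finger_force: 0.0
```

```bash
python3 - <<'E'
from h import *
o=robot.get_obs();print(np.round(o['tool_pos'],4),np.round(o['wrist_force'],2),o['width'],o['time'])
im=robot.snapshot('wrist')[:,:,::-1];cv2.imwrite("pics/w15.png",im)
for n in ["button","grip_centre","driver_red","flux_tin","tester","marker"]:
    r=robot.spot_point(n,'wrist');print(n,[(np.round(d['centre'],4).tolist(),round(d['score'],2)) for d in r[:2]])
E
```

```text
[0.5268 0.1415 0.3903] [ 0.34 -0.61  0.27] 0.05635186496935184 22.05
button [([0.5176, -0.0147, 0.0651], 0.46)]
grip_centre [([0.5283, 0.1424, 0.0866], 0.58)]
driver_red [([0.4133, -0.0442, 0.0003], 0.75)]
flux_tin [([0.6054, -0.1332, 0.0005], 0.9), ([0.5159, -0.0557, 0.0022], 0.28)]
tester [([0.6092, 0.0217, 0.0007], 0.91)]
marker [([0.4556, -0.1131, -0.0004], 0.69)]
```

View pics/w15.png

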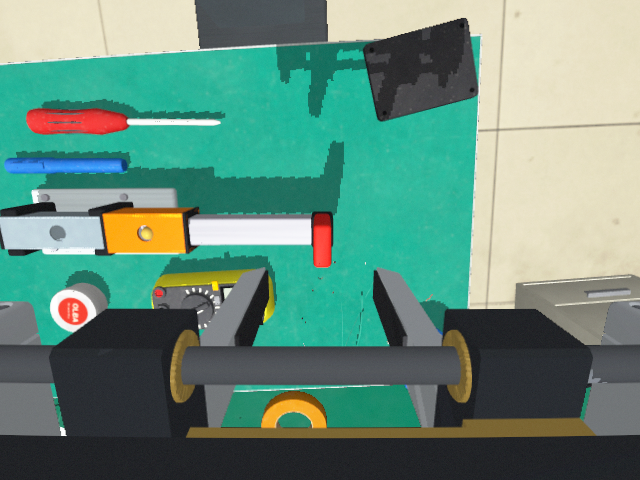

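The button (146,233) is up in the collar hole, the grip at (322,240) is free of the fingers, and the surrounding things are in place. Handing in.

```bash
python3 -c "
from bench import robot
print(robot.close_job())"
```

```text
the job is handed in; nothing more can be done
None
```

The leg is extended one setting with the button up in the collar hole, the lock held a tug of 10.5–11.3 N on the wrist sensor for well over half a second, the gripper is clear, nothing nearby looked moved in the last picture, and the job is handed in (no verdict was returned).

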